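Switch the bottle sorter to its empty lane and run the batch

ROBOT

A 6-joint arm with a two-finger parallel gripper is mounted at the origin on a cart in front of the work surface, level with it; the furniture and walls round the work are solid. World frame = base frame: x ahead of the robot, y to its left, z up, the work surface at z = 0. Lengths are in m, angles in rad, forces in N, time in s.
With the tool pointing down it reaches from about 0.35 to 0.775 m from the base axis. Payload 5.5 kg.
Tool frame: the origin (TCP) lies midway between the tips of the shut fingers; the grasp point (between the pads) lies 19 mm behind it; z points along the fingers, y is the direction in which the jaws open and shut (so a half turn about z gives the same grasp; the last joint's range is limited). The gripper opens to 85 mm and grips with 20 to 120 N. Pads are 22 mm wide; open, the fingers measure 114 mm over their backs; the gripper's body (76 mm by 85 mm) begins 54 mm behind the grasp point. The pads swing forward as they close: fully open they stand 13 mm farther back than shut.
Start: joints at [1.074, 0.313, 0.046, 1.304, 0, 1.431], TCP at [0.201, 0.539, 0.231] pointing down, gripper open.
Joint ranges: [-2.76, 2.76], [-0.86, 1.69], [-1.03, 1.26], [-2.2, 2.34], [-1.47, 1.5], [-3.14, 3.14]. Speed limits (rad/s): [2.57, 2.57, 3.14, 3.14, 3.14, 3.14].

INTERFACE

Orientations are given as a rotation vector (axis times angle).
In Python, from cell import robot gives the robot as it stands. The module is installed in compiled form; this text tells all that it offers.
- The arm moves only by the tool servo_tool, never from a script. Its argument "moves" is one flat list of numbers, 5 for each row, row after row: the shift along the tool's x, y, z in mm, then the turn about the tool's z in degrees, then the gripper command: -1 is shut, 1 is fully open, values between are in proportion. A call has exactly 10 rows; each row shifts and turns the commanded pose from where the row before left it, along the tool's axes as they then stand; what a row does not reach is not made up. A row lasts 1/10 s, in which the tool goes at most 50 mm and 8.59 degrees, less where a joint would pass 70% of its speed; a pose out of reach is approached as far as the arm can. A call with a gripper value outside its range is refused whole. The fingers move at their own pace and stop on an object; "grip_force" is the grip in N (left out, the last holds). Time passes only in rows, so rows that do not move let the fingers close, or fill a call up. It gives the time, the measured TCP pose, the force and the opening at its end, in the units of the state.
- robot.read_state(): the state, without advancing time (a new reading comes with each control period).
- robot.read_camera(name): name is "side" or "top" or "wrist"; returns a dict with "frame" (480x640x3 uint8, red, green, blue), "range_z" (480x640 float32, m along the optical axis (not along the pixel's ray), 0 where there is no reading), "K" (3x3 intrinsics, pixels), "rvec" (rotation vector, rad) and "tvec" (3), from world to camera coordinates, as OpenCV has them. Camera axes: x right, y down, z forward; pixel columns grow to the right and rows downward; lengths in m; the calibration is good to about 2 mm. The wrist camera is an equidistant fisheye: a pixel r from the principal point sees the ray r / f radians off the axis. A picture is of the moment at which its call begins.
- robot.close_job(): hands the job in, once; it reports no verdict.
The state is a dict: "time_s": time; "joints": joint angles; "joint_vel": joint speeds; "joint_efforts": joint torques, N m; "tool_pos": TCP position; "tcp_rot": TCP orientation; "ft_force": force on the tool from outside, world axes, zero at the start; "torque": the same for the moment, N m; "opening": finger opening in m.
Only numpy, scipy, OpenCV 4.12 (cv2) and the standard library are available. Lean on these libraries where they do the work, as an engineer would, in place of code of your own. Each camera call takes 0.05 s, during which the arm holds its last target.

TASK

The right-hand lane of the bottle sorter is full. Push the black knob over to the left so that the seesaw gate tips to the empty left-hand lane, then press the round red key all the way down and keep it down until all three waiting bottles have rolled into that lane, and let the key spring back up. Do not touch any bottle, and leave everything else on the bench where it stands.

Things in the scene. Friction and masses are not known exactly. Their poses are not given: they have to be found in the camera images.
- sorter: Fixed bench sorter for small bottles, 356 mm wide, up to 190 mm tall: grey base plate, clear front plate (outer face 41 mm in front of the origin), aluminium back plate, 71 mm channel between. Origin: on the bench straight below the gate pivot; x points to its rear (away from the robot), y to its left-hand lane, z up; turned by up to 0.32 rad. The feed ramp at its upper right leads down to the gate.
- gate (a joint): Angle of the blue seesaw gate, rad: -0.38 = tipped to the right-hand lane, lever leaning right (about as found); +0.38 = tipped to the left-hand lane, lever leaning left; stops at both ends. The lever's weight makes it unstable in the middle: pushed past upright it falls to the other stop by itself and stays. Under 1 N at the knob moves it.
- pivot (a point): Gate pivot, in the middle of the channel 90 mm above the bench: a front-to-back shaft that carries the 100 mm long blue seesaw plate under the feed's outlet. Bottles roll off whichever end is low.
- knob (a point): Centre of the black ball knob, 26 mm in diameter, on top of the gate's upright steel lever (8 mm rod, in front of the clear plate). It swings across the front, 75 mm in front of the pivot and 115 mm from it: in the sorter's frame from y = -43 mm, z = 197 mm (gate -0.38) over z = 205 mm upright to y = +43 mm, z = 197 mm (gate +0.38).
- key (a joint): Travel of the release key, m: 0 = up, 0.014 = fully down. Springs up when let go (2 N to start it, 5.5 N fully down). Pressed, it draws the stop bar below the ramp; at 0.012 or more the bottles roll freely. Let go too soon, the stop rises again in front of or under the bottles that have not passed.
- key_top (a point): Centre of the top face of the round red release key, 22 mm in diameter, on a vertical steel stem in front of the sorter's right half: in the sorter's frame x = -70 mm, y = -125 mm, z = 172 mm when up. It is pressed straight down 14 mm.
- lane_left (a point): Middle of the empty left-hand lane's white floor, which falls outwards from the gate (y = +48 mm, z = 68 mm) to its end plate (y = +163 mm, z = 40 mm); open above. The full right-hand lane is its mirror image, under the feed ramp.
- bottle_1_center (a point): Waiting amber dropper bottle with black cap, 29 mm in diameter and 68 mm long, lying across the feed ramp, lowest, against the stop; the point is its centre. At the end it lies in the left-hand lane (sorter frame y between 70 and 165 mm, z about 55 to 75 mm). All three need about 1 to 2 s to roll down once the key is fully down.
- bottle_2_center (a point): Waiting amber dropper bottle with black cap, 29 mm in diameter and 68 mm long, lying across the feed ramp, second; the point is its centre. At the end it lies in the left-hand lane (sorter frame y between 70 and 165 mm, z about 55 to 75 mm). All three need about 1 to 2 s to roll down once the key is fully down.
- bottle_3_center (a point): Waiting amber dropper bottle with black cap, 29 mm in diameter and 68 mm long, lying across the feed ramp, third, highest; the point is its centre. At the end it lies in the left-hand lane (sorter frame y between 70 and 165 mm, z about 55 to 75 mm). All three need about 1 to 2 s to roll down once the key is fully down.
- filled_1_center (a point): One of three bottles of the same kind that already fill the right-hand lane; the point is its centre.
- filled_2_center (a point): One of three bottles of the same kind that already fill the right-hand lane; the point is its centre.
- filled_3_center (a point): One of three bottles of the same kind that already fill the right-hand lane; the point is its centre.
- mug: Bystander: white dotted mug, 93 mm tall; origin at its underside.
- cup: Bystander: specimen cup with orange lid, 64 mm across, 63 mm tall; origin at its underside.
- stapler: Bystander: black stapler, 137 mm long, 44 mm high; origin at its underside.
Not all that is in view belongs to the job. Leave any purple look-alike of the part that bears bottle_2_center alone.

How it is judged:
By the outcome, as a careful person would: the job done as asked, in the order asked, and still so for the second after the job is handed in, with the robot touching nothing.
It also fails if it takes over 40 s, if anything falls off the work surface, if the arm or the gripper's body presses on something with over 40 N, if the wrist force passes 120 N, or if a joint passes its speed limit or range.

## Working session

There is one attempt and no reset: what is moved stays moved. The work goes in short steps, Python scripts to look and compute and a tool call to move; the robot and the scene stay as the last step left them, time stands still between calls to the robot, and variables do not carry over. Pictures are saved under pics/ and viewed, and the job is handed in when it is done.

Besides the shell and the picture viewer there is one more tool, called in YAML: its name, and indented under it one key for each argument. servo_tool: Moves the arm, as the interface text tells. Its arguments: {"type":"object","properties":{"moves":{"type":"array"},"grip_force":{"type":"number"}},"required":["moves"]}

```bash
mkdir -p pics
python3 - <<'E'
from cell import robot
import cv2,pickle
s=robot.read_state(); print({k:s[k] for k in('time_s','tool_pos','tcp_rot','opening','ft_force')})
d={}
for n in('side','top','wrist'):
    c=robot.read_camera(n); d[n]=c; cv2.imwrite(f'pics/{n}0.png',c['frame'][:,:,::-1]); print(n,c['K'].tolist(),c['rvec'],c['tvec'])
pickle.dump(d,open('d0.pkl','wb'))
E
```

```text
{'time_s': 0.0, 'tool_pos': array([0.20061293, 0.53833518, 0.23040822]), 'tcp_rot': array([-5.57402095e-01, -3.09117017e+00,  2.69231238e-03]), 'opening': 0.08553841374064429, 'ft_force': array([-0.97040063, -0.717133  ,  0.29192153])}
side [[625.077416136447, 0.0, 319.74221791142963], [0.0, 625.077416136447, 247.17668847809173], [0.0, 0.0, 1.0]] [ 0.4508672  -2.87551665  0.89996851] [0.50495099 0.17903848 1.74116604]
top [[548.9029849967303, 0.0, 326.38019000142276], [0.0, 548.9029849967303, 237.51915860301392], [0.0, 0.0, 1.0]] [ 2.20092792 -2.15142077  0.06768383] [0.00902384 0.54735381 1.23625027]
wrist [[371.64829954431775, 0.0, 321.5067900082062], [0.0, 371.64829954431775, 239.6890040000859], [0.0, 0.0, 1.0]] [-2.35486992 -1.63459206 -0.26193495] [-0.57544673 -0.04094079  0.37939607]
```

View pics/side0.png

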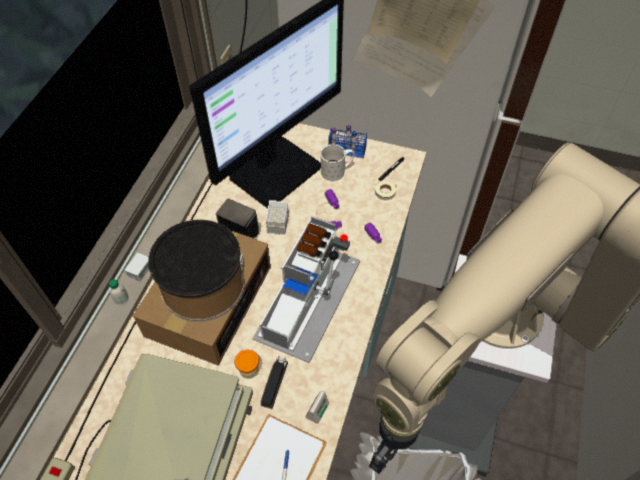

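View pics/top0.png

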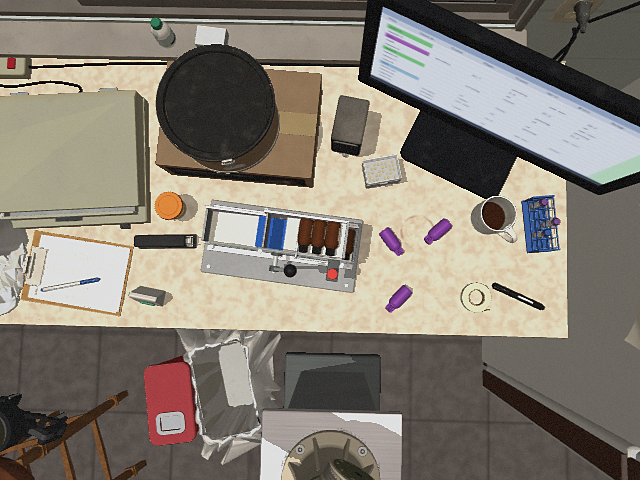

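View pics/wrist0.png

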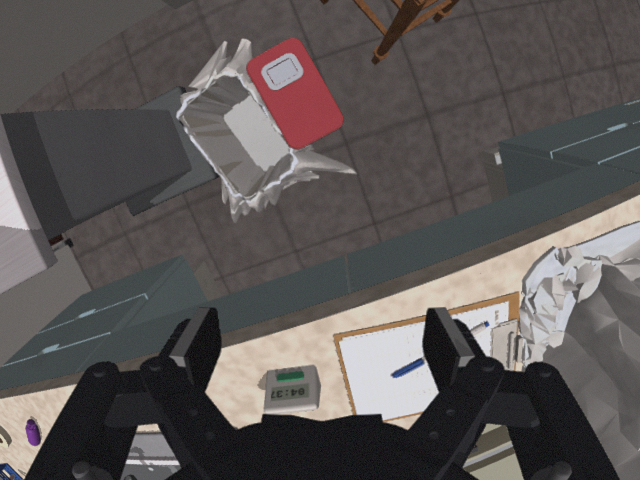

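The top view shows the black knob at about (290,270) and the red key at about (332,274). The side view shows the red key at about (344,238) and the knob at about (333,255). I'll enlarge both.

Run:
```python
import pickle,cv2
d=pickle.load(open('d0.pkl','rb'))
a=d['top']['frame'][190:300,190:370,::-1]; cv2.imwrite('pics/topc.png',cv2.resize(a,None,fx=4.4,fy=4.4,interpolation=cv2.INTER_CUBIC))
a=d['side']['frame'][205:365,250:370,::-1]; cv2.imwrite('pics/sidec.png',cv2.resize(a,None,fx=3.75,fy=3.75,interpolation=cv2.INTER_CUBIC))
```

```text
(no output)
```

View pics/topc.png

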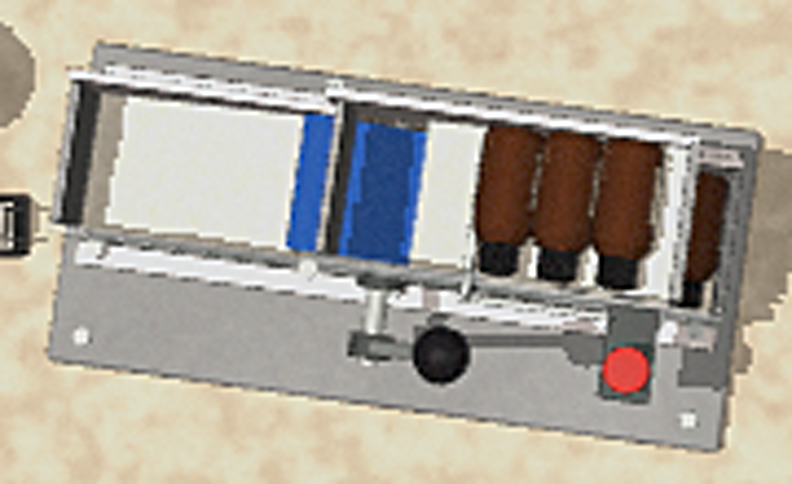

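View pics/sidec.png

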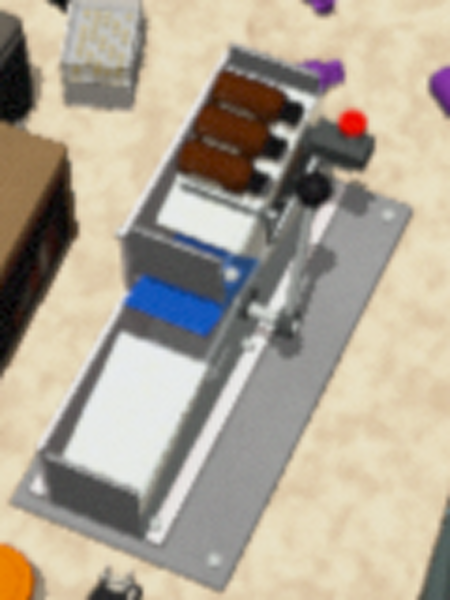

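Candidates: the only round red thing is the key (top 332,274; side 344,238), and the only black ball is the knob (top 290,271; side 334,255). The red lid below the bench and the purple bottles are not in question. I'll triangulate next.

```bash
cat > h.py <<'E'
import numpy as np,cv2
def P(c): return c['K']@np.c_[cv2.Rodrigues(c['rvec'])[0],c['tvec']]
def tri(c1,p1,c2,p2):
    X=cv2.triangulatePoints(P(c1),P(c2),np.array(p1,float).reshape(2,1),np.array(p2,float).reshape(2,1)); X=(X[:3]/X[3]).ravel()
    return X,[np.round(cv2.projectPoints(X,c['rvec'],c['tvec'],c['K'],None)[0].ravel()-p,1) for c,p in((c1,p1),(c2,p2))]
def unp(c,p):
    u,v=p; z=np.median(c['range_z'][int(v)-1:int(v)+2,int(u)-1:int(u)+2]); R=cv2.Rodrigues(c['rvec'])[0]
    return R.T@(np.linalg.inv(c['K'])@[u,v,1]*z-c['tvec'].ravel())
E
python3 - <<'E'
import pickle,numpy as np
from h import *
np.set_printoptions(precision=4,suppress=True)
d=pickle.load(open('d0.pkl','rb'));T,S=d['top'],d['side']
for n,t,s in(('key',(332.5,273.9),(343.9,238.1)),('knob',(290,270.7),(333.7,254.9))):
    print(n,tri(T,t,S,s),unp(T,t),unp(S,s))
t=lambda x,y:(190+x/4.4,190+y/4.4)
for n,p in dict(bl=(55,358),br=(718,448),tl=(100,45),tr=(757,135),screwl=(82,336),screwr=(688,420)).items(): print(n,unp(T,t(*p)))
# predict
k=tri(T,(332.5,273.9),S,(343.9,238.1))[0]; b=tri(T,(290,270.7),S,(333.7,254.9))[0]
v=(b-k)[:2]; w=np.array([-.005,.082]); yaw=np.arctan2(v[1],v[0])-np.arctan2(w[1],w[0]); print('yaw',yaw,np.linalg.norm(v))
E
```

```text
key (array([0.4613, 0.005 , 0.1611]), [array([0.2, 0.8]), array([-0.5, -0. ])]) [0.4628 0.0053 0.1718] [0.4583 0.0118 0.1713]
knob (array([0.4651, 0.0884, 0.1959]), [array([0.2, 0.9]), array([-0.5, -0. ])]) [0.4667 0.0877 0.2105] [0.4616 0.0959 0.2078]
bl [0.4632 0.3049 0.0121]
br [ 0.4244 -0.0428  0.0066]
tl [0.629  0.2882 0.0102]
tr [ 0.5895 -0.0603  0.0029]
screwl [0.4751 0.2916 0.0103]
screwr [ 0.4386 -0.0267  0.013 ]
yaw -0.10670516426518195 0.08351962429789854
```

Key top: top-camera depth gives (0.463, 0.005, 0.172) and the height matches the text. Knob top is at 0.210, which puts its centre at 0.197, also a match. Yaw is about -0.11 from both the plate edge and the key–knob line. The triangulated heights come out 10 mm low on the key, so I'll refine with the wrist camera. Next I raise the tool, travel over and shut the fingers.

servo_tool:
  moves: [-20,-18,-20,0,-1,-35,-31,-20,0,-1,-35,-31,-20,0,-1,-35,-31,0,0,-1,-35,-31,0,0,-1,-35,-31,0,0,-1,-35,-31,0,0,-1,-35,-31,0,0,-1,-35,-31,0,0,-1,-35,-31,0,0,-1]

```text
time_s: 1.15
tool_pos: [0.4107, 0.1431, 0.2906]
tcp_rot: [0.557, 3.091, 0.0]
ft_force: [1.3, 1.3, 0.1]
opening: -0.0002
```

servo_tool:
  moves: [-35,-31,0,0,-1,-20,-18,0,0,-1,0,0,0,8.5,-1,0,0,0,8.5,-1,0,0,0,8.5,-1,0,0,0,8.5,-1,0,0,0,8.5,-1,0,0,0,8.5,-1,0,0,0,8.5,-1,0,0,0,8.5,-1]

```text
time_s: 2.15
tool_pos: [0.4445, 0.0798, 0.2904]
tcp_rot: [-2.198, -2.244, 0.0]
ft_force: [1.1, 0.3, 0.4]
opening: 0.0002
```

Run:
```python
from cell import robot
import cv2,pickle,numpy as np
np.set_printoptions(precision=4,suppress=True)
s=robot.read_state(); print({k:s[k] for k in('time_s','tool_pos','joints','opening','ft_force')}); print(cv2.Rodrigues(s['tcp_rot'])[0])
d={}
for n in('wrist','top'):
    c=robot.read_camera(n); d[n]=c; cv2.imwrite(f'pics/{n}1.png',c['frame'][:,:,::-1])
c=d['wrist'];print('cam',-cv2.Rodrigues(c['rvec'])[0].T@c['tvec'].ravel())
pickle.dump(d,open('d1.pkl','wb'))
```

```text
{'time_s': 2.15, 'tool_pos': array([0.4445, 0.0798, 0.2904]), 'joints': array([-0.0006,  0.0615, -0.121 ,  1.3888,  0.0001,  1.5492]), 'opening': 0.00016571125280917127, 'ft_force': array([1.074 , 0.3108, 0.3676])}
[[-0.021   0.9998 -0.0006]
 [ 0.9998  0.021   0.0001]
 [ 0.0001 -0.0005 -1.    ]]
cam [0.444  0.1614 0.4321]
```

View pics/wrist1.png

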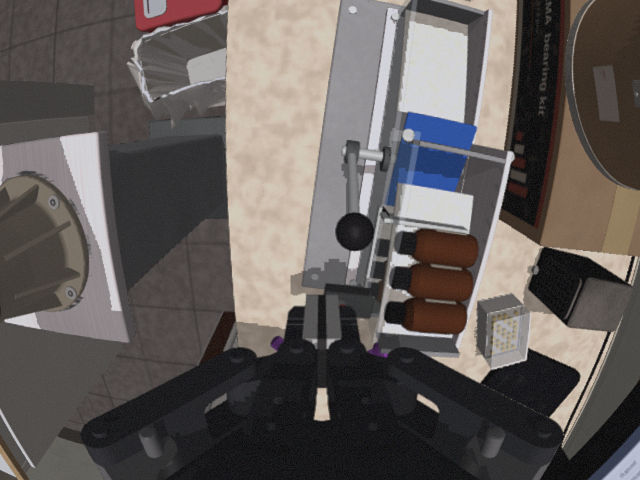

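View pics/top1.png

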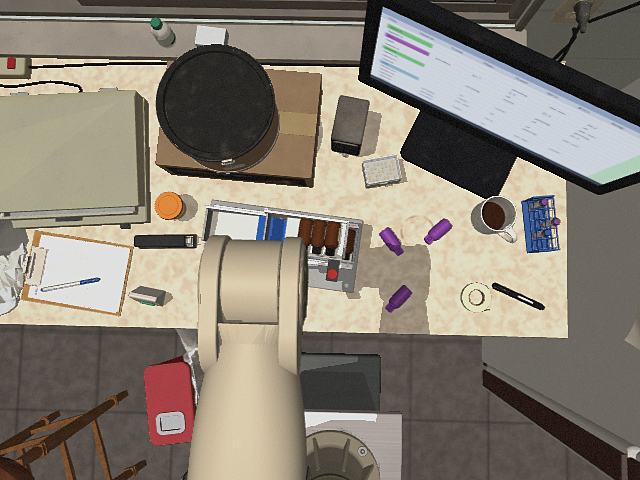

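The wrist view shows the knob at (354,232); the key is hidden behind the fingers near (350,290). I'll locate the knob from this view with the fisheye model.

```bash
cat >> h.py <<'E'
def fray(c,p):
    K=c['K'];d=np.array([(p[0]-K[0,2])/K[0,0],(p[1]-K[1,2])/K[1,1]]);r=np.hypot(*d)
    R=cv2.Rodrigues(c['rvec'])[0]; v=np.r_[d/r*np.sin(r),np.cos(r)]
    return -R.T@c['tvec'].ravel(),R.T@v,v
def ray(c,p):
    R=cv2.Rodrigues(c['rvec'])[0]; return -R.T@c['tvec'].ravel(),R.T@(np.linalg.inv(c['K'])@[*p,1])
def atz(o,v,z): return o+v*(z-o[2])/v[2]
E
python3 - <<'E'
import pickle
from h import *
np.set_printoptions(precision=4,suppress=True)
d=pickle.load(open('d1.pkl','rb'));d0=pickle.load(open('d0.pkl','rb'));w=d['wrist']
o,v,vc=fray(w,(354,232)); z=np.median(w['range_z'][230:235,352:357]); print('depth surf',o+v*z/vc[2],'at .197',atz(o,v,.197))
o,v=ray(d0['top'],(290,270.7));print('top knob .197',atz(o,v,.197))
o,v=ray(d0['top'],(332.5,273.9));print('top key .172',atz(o,v,.172))
o,v=ray(d0['side'],(343.9,238.1));print('side key .172',atz(o,v,.172))
o,v=ray(d0['side'],(333.7,254.9));print('side knob',atz(o,v,.197))
cv2.imwrite('pics/w1c.png',cv2.resize(w['frame'][180:360,260:460,::-1],None,fx=3.3,fy=3.3,interpolation=cv2.INTER_CUBIC))
a=d['top']['frame'][240:300,290:370,::-1];cv2.imwrite('pics/t1c.png',cv2.resize(a,None,fx=6,fy=6,interpolation=cv2.INTER_CUBIC))
E
```

```text
depth surf [0.4659 0.0928 0.2081] at .197 [0.467  0.0894 0.197 ]
top knob .197 [0.4669 0.0887 0.197 ]
top key .172 [0.4628 0.0053 0.172 ]
side key .172 [0.4582 0.0123 0.172 ]
side knob [0.4636 0.0888 0.197 ]
```

View pics/w1c.png

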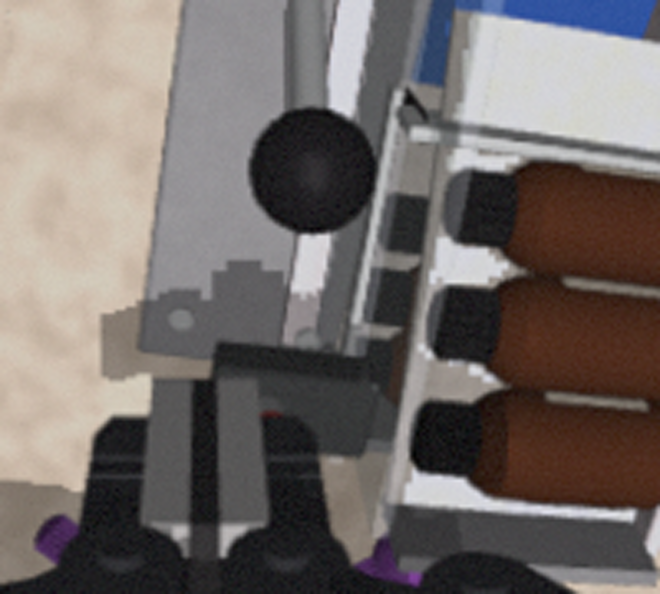

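The knob from the wrist view, (0.467, 0.089), agrees with the top view. Before descending I'll check how low the wide finger linkages hang, since they will pass near the clear plate.

Run:
```python
import pickle
from h import *
np.set_printoptions(precision=3,suppress=True)
d=pickle.load(open('d1.pkl','rb'));w=d['wrist']
for p in((300,330),(330,320),(312,350),(350,320),(232,355),(240,365),(280,355),(345,355),(400,352),(420,365),(470,390),(550,430),(385,365),(365,345),(300,308),(350,308),(430,320),(345,292)):
    o,v,vc=fray(w,p); z=w['range_z'][p[1],p[0]]; q=o+v*z/vc[2]; print(p,z,(q-[.4445,.0798,.2904])*1000)
```

```text
(300, 330) 0.13560972 [-7.001  6.872 23.546]
(330, 320) 0.1329336 [ 3.995 12.181 24.68 ]
(312, 350) 0.113117054 [-2.089 13.137 45.197]
(350, 320) 0.1407126 [11.969  8.224 17.847]
(232, 355) 0.10647132 [-26.186  14.505  51.589]
(240, 365) 0.10487186 [-23.425  12.639  53.909]
(280, 355) 0.11013786 [-11.873  13.054  48.299]
(345, 355) 0.112346515 [ 8.264 12.198 46.386]
(400, 352) 0.10876628 [24.93  15.207 49.27 ]
(420, 365) 0.105340205 [30.667 13.148 53.596]
(470, 390) 0.092411265 [42.394 13.524 67.166]
(550, 430) 0.07319194 [58.823 13.969 87.368]
(385, 365) 0.11349291 [21.368  8.184 46.591]
(365, 345) 0.50453585 [  66.442 -215.74  -290.942]
(300, 308) 0.15087406 [-7.842  7.356  7.303]
(350, 308) 0.1507058 [12.703  7.834  7.455]
(430, 320) 0.28460768 [  89.445  -67.12  -108.298]
(345, 292) 0.31769675 [  22.589  -60.566 -145.75 ]
```

The linkages stay at least 46 mm above the tip, which leaves about 14 mm over the 190 mm plate at the bottom of the key stroke. Now I go to the right of the knob and descend.

servo_tool:
  moves: [-32,18,0,0,-1,0,0,0,7.5,-1,0,0,0,0,-1,0,0,30,0,-1,0,0,30,0,-1,0,0,25,0,-1,0,0,22,0,-1,0,0,0,0,-1,0,0,0,0,-1,0,0,0,0,-1]

```text
time_s: 3.25
tool_pos: [0.4644, 0.0484, 0.185]
tcp_rot: [2.33, 2.105, 0.002]
ft_force: [-0.5, -0.6, -0.4]
opening: 0.0002
```

Run:
```python
from cell import robot
import cv2,pickle,numpy as np
np.set_printoptions(precision=4,suppress=True)
s=robot.read_state(); print({k:s[k] for k in('time_s','tool_pos','ft_force')}); print(cv2.Rodrigues(s['tcp_rot'])[0])
d={}
for n in('wrist','side'):
    c=robot.read_camera(n); d[n]=c
w=d['wrist']['frame'][150:450,200:480,::-1]; cv2.imwrite('pics/w2.png',cv2.resize(w,None,fx=2,fy=2))
a=d['side']['frame'][160:340,230:430,::-1]; cv2.imwrite('pics/s2.png',cv2.resize(a,None,fx=3.3,fy=3.3))
pickle.dump(d,open('d2.pkl','wb'))
```

```text
{'time_s': 3.25, 'tool_pos': array([0.4644, 0.0484, 0.185 ]), 'ft_force': array([-0.4602, -0.5832, -0.4127])}
[[ 0.1016  0.9948  0.0021]
 [ 0.9948 -0.1016 -0.    ]
 [ 0.0002  0.0021 -1.    ]]
```

View pics/w2.png

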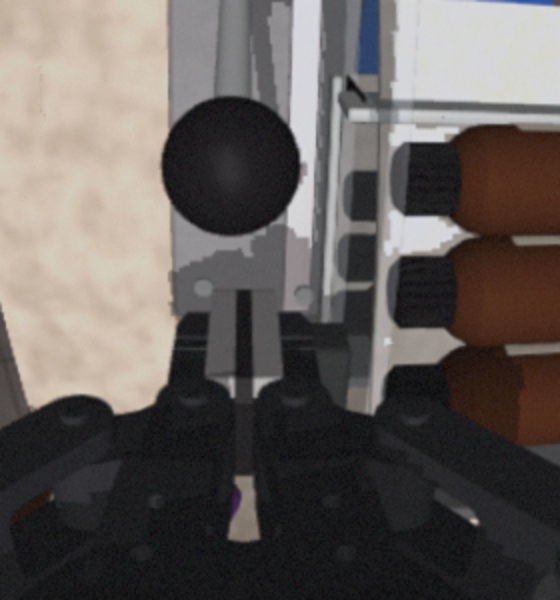

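View pics/s2.png

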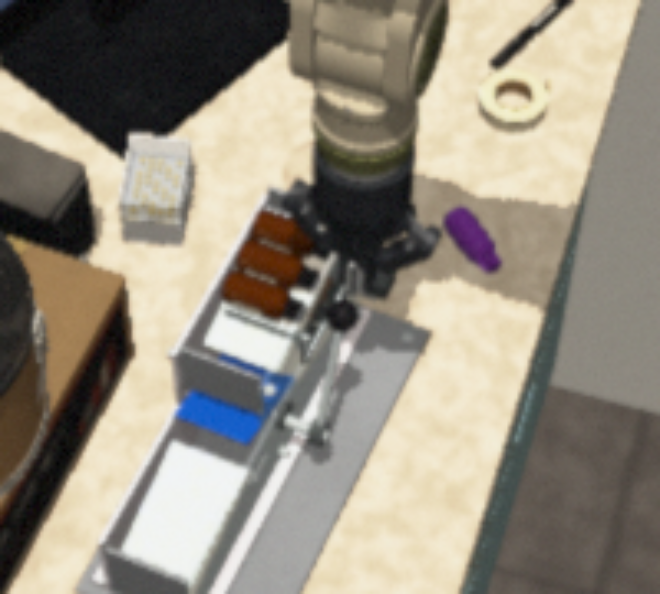

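The fingers stand right of the knob at its height, with the knob straight ahead along tool +x. Now I push it left.

servo_tool:
  moves: [10,-2,0,0,-1,10,0,0,0,-1,10,0,0,0,-1,10,0,0,0,-1,10,0,0,0,-1,10,0,0,0,-1,10,0,0,0,-1,8,0,0,0,-1,0,0,0,0,-1,0,0,0,0,-1]

```text
time_s: 4.35
tool_pos: [0.4696, 0.1262, 0.1835]
tcp_rot: [-2.333, -2.104, 0.0]
ft_force: [0.1, -1.0, 0.4]
opening: 0.0001
```

```bash
cat > look.py <<'E'
import sys
from cell import robot
import cv2,pickle,numpy as np
n=sys.argv[1]
np.set_printoptions(precision=4,suppress=True)
s=robot.read_state(); print({k:s[k] for k in('time_s','tool_pos','ft_force')})
d={c:robot.read_camera(c) for c in('wrist','side')}
w=d['wrist']['frame'][:,:,::-1]; a=cv2.resize(d['side']['frame'][190:370,230:380,::-1],None,fx=2.667,fy=2.667)
w=cv2.resize(w[0:480,180:560],None,fx=1,fy=1)
cv2.imwrite(f'pics/l{n}.png',np.hstack([w,a]))
pickle.dump(d,open(f'd{n}.pkl','wb'))
E
python3 look.py 3
```

```text
{'time_s': 4.35, 'tool_pos': array([0.4696, 0.1262, 0.1835]), 'ft_force': array([ 0.1436, -1.0331,  0.4288])}
```

View pics/l3.png

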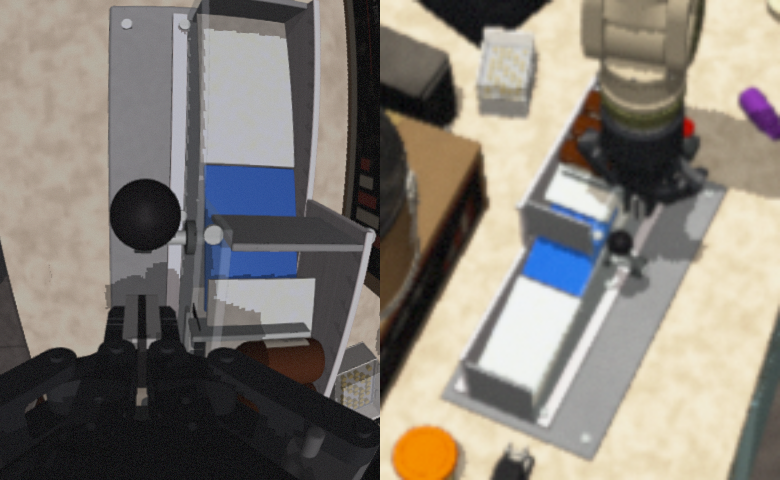

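The knob is now well ahead of the fingers, at wrist (325,215), and the blue plate slopes down to the left. I'll check the knob's position.

Run:
```python
import pickle
from h import *
d=pickle.load(open('d3.pkl','rb'));w=d['wrist']
o,v,vc=fray(w,(325,215)); print(atz(o,v,.197), o+v*w['range_z'][215,325]/vc[2])
```

```text
[0.47690511 0.17430349 0.197     ] [0.47710297 0.17729216 0.20856542]
```

The knob is at (0.477, 0.174), which is exactly the left stop (+43 mm). Both knob positions give the key at (0.4625, 0.007). I lift and go above the key.

servo_tool:
  moves: [0,0,-30,0,-1,0,0,-25,0,-1,-30,1,0,0,-1,-30,2,0,0,-1,-30,1,0,0,-1,-29,1,0,0,-1,0,0,20,0,-1,0,0,15,0,-1,0,0,0,0,-1,0,0,0,0,-1]

```text
time_s: 5.45
tool_pos: [0.4621, 0.0069, 0.2038]
tcp_rot: [-2.334, -2.102, 0.0]
ft_force: [0.2, -0.7, -0.2]
opening: 0.0002
```

```bash
python3 look.py 4
python3 - <<'E'
import pickle,cv2
from cell import robot
d=pickle.load(open('d4.pkl','rb'))
t=robot.read_camera('top')['frame']
a=cv2.resize(d['side']['frame'][180:300,290:390,::-1],None,fx=4,fy=4); b=cv2.resize(t[190:310,200:400,::-1],None,fx=2,fy=2)
import numpy as np
b=np.vstack([b,np.zeros((240,400,3),np.uint8)]);cv2.imwrite('pics/s4.png',np.hstack([a,b]))
E
```

```text
{'time_s': 5.45, 'tool_pos': array([0.4621, 0.0069, 0.2038]), 'ft_force': array([ 0.1662, -0.6645, -0.2364])}
```

View pics/l4.png

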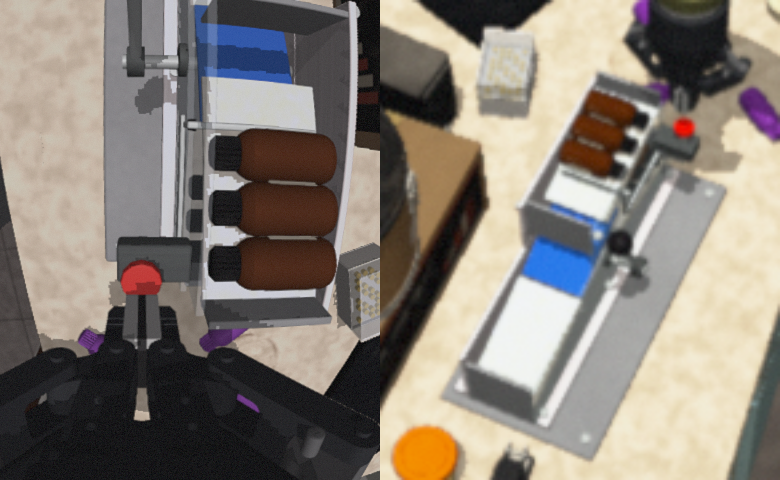

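View pics/s4.png

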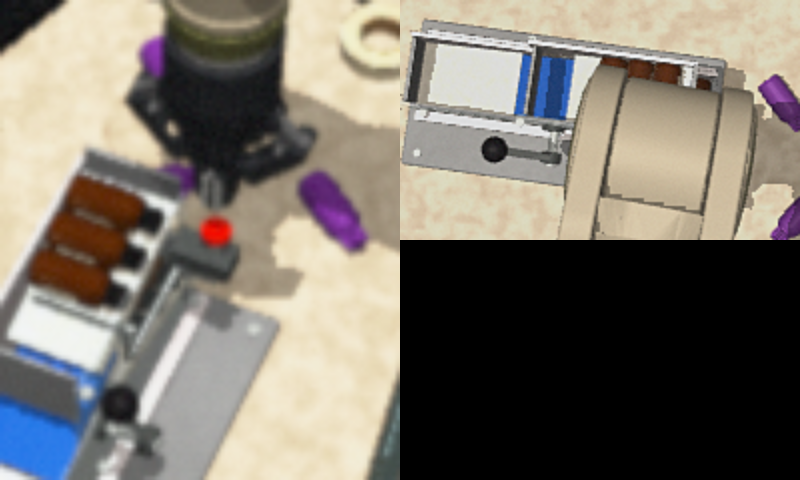

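Run:
```python
import pickle
from h import *
d=pickle.load(open('d4.pkl','rb'));w=d['wrist']
for p in((321,262),(300,277),(341,277)):
    o,v,vc=fray(w,p); print(p,atz(o,v,.172))
o,v,vc=fray(w,(321,272));print(o+v*w['range_z'][272,321]/vc[2])
```

```text
(321, 262) [0.46419624 0.01928322 0.172     ]
(300, 277) [0.45264772 0.01217269 0.172     ]
(341, 277) [0.4734903  0.00998226 0.172     ]
[0.46360518 0.01370449 0.17168276]
```

The wrist view puts the key centre at about (0.463, 0.008) with its top at 0.1717. That is within 1 mm of the tool. Now I press 14 mm and hold.

servo_tool:
  moves: [1,1,10,0,-1,0,0,10,0,-1,0,0,8,0,-1,0,0,7,0,-1,0,0,7,0,-1,0,0,5,0,-1,0,0,0,0,-1,0,0,0,0,-1,0,0,0,0,-1,0,0,0,0,-1]

```text
time_s: 6.6
tool_pos: [0.463, 0.0083, 0.1578]
tcp_rot: [2.333, 2.103, 0.001]
ft_force: [-6.1, 0.7, 12.2]
opening: -0.0002
```

```bash
python3 look.py 5
```

```text
{'time_s': 6.6, 'tool_pos': array([0.463 , 0.0083, 0.1578]), 'ft_force': array([-6.1272,  0.7396, 12.1949])}
```

View pics/l5.png

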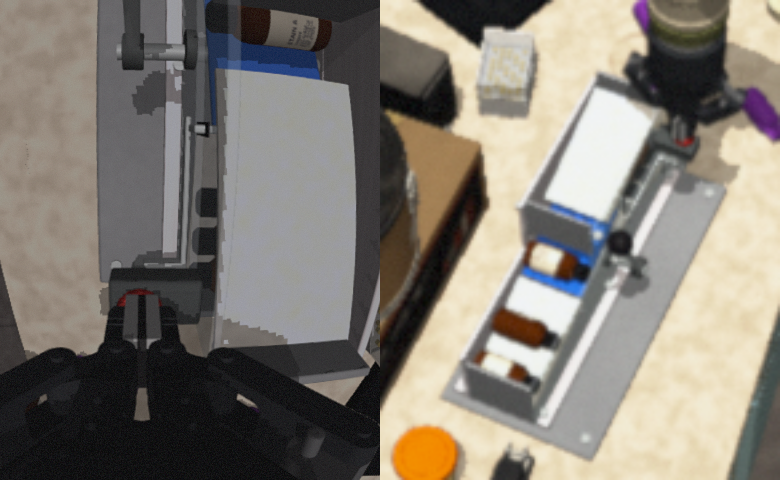

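The key is on its bottom stop (12 N). All three bottles have left the ramp, and the third is still crossing the gate. I hold for another second.

servo_tool:
  moves: [0,0,0,0,-1,0,0,0,0,-1,0,0,0,0,-1,0,0,0,0,-1,0,0,0,0,-1,0,0,0,0,-1,0,0,0,0,-1,0,0,0,0,-1,0,0,0,0,-1,0,0,0,0,-1]

```text
time_s: 7.7
tool_pos: [0.463, 0.0083, 0.1578]
tcp_rot: [2.333, 2.103, 0.001]
ft_force: [-5.8, 1.2, 13.9]
opening: 0.0001
```

```bash
python3 look.py 6
```

```text
{'time_s': 7.7, 'tool_pos': array([0.463 , 0.0083, 0.1578]), 'ft_force': array([-5.7862,  1.235 , 13.864 ])}
```

View pics/l6.png

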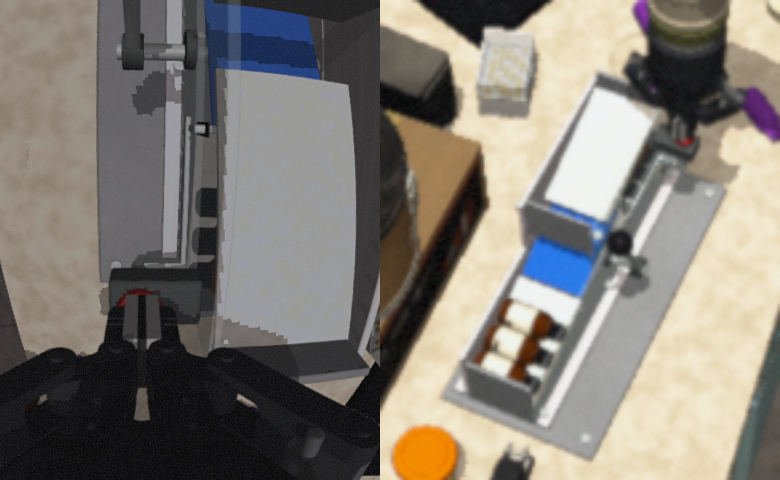

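All three bottles lie in the left lane. Now I let the key rise and back away, straight up and then to the front and right, clear of the top camera's view.

servo_tool:
  moves: [0,0,-8,0,-1,0,0,-10,0,-1,0,0,-20,0,-1,0,0,-30,0,-1,0,0,-30,0,-1,-30,0,0,0,-1,-40,0,0,0,-1,-40,0,0,0,-1,-40,0,0,0,-1,0,0,0,0,-1]

```text
time_s: 8.8
tool_pos: [0.448, -0.1453, 0.2546]
tcp_rot: [2.338, 2.095, -0.001]
ft_force: [-0.6, -0.0, -0.3]
opening: -0.0
```

```bash
python3 look.py 7
python3 - <<'E'
import pickle,cv2
from h import *
from cell import robot
t=robot.read_camera('top');d=pickle.load(open('d7.pkl','rb'));d['top']=t;pickle.dump(d,open('d7.pkl','wb'))
cv2.imwrite('pics/t7.png',t['frame'][:,:,::-1])
cv2.imwrite('pics/t7c.png',cv2.resize(t['frame'][190:300,190:370,::-1],None,fx=4.4,fy=4.4,interpolation=cv2.INTER_CUBIC))
E
```

```text
{'time_s': 8.8, 'tool_pos': array([ 0.448 , -0.1453,  0.2546]), 'ft_force': array([-0.5977, -0.0317, -0.3394])}
```

View pics/t7.png

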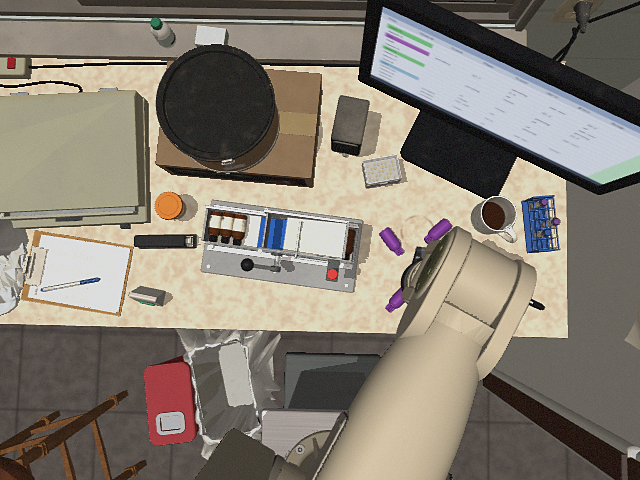

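View pics/t7c.png

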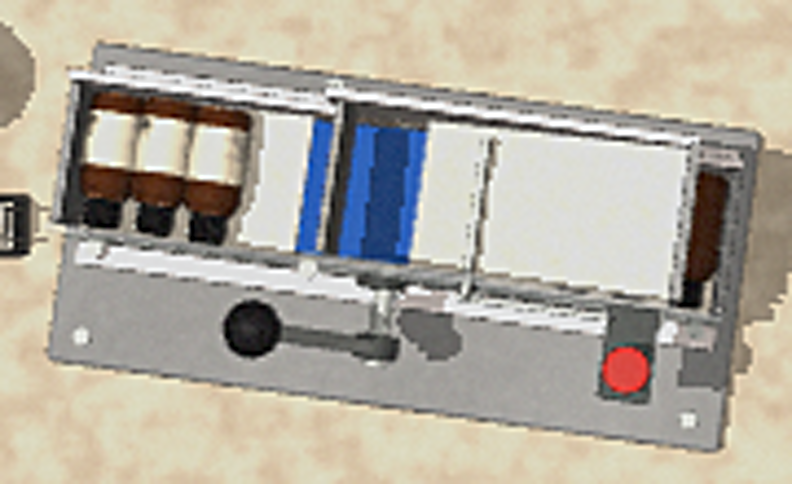

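View pics/l7.png

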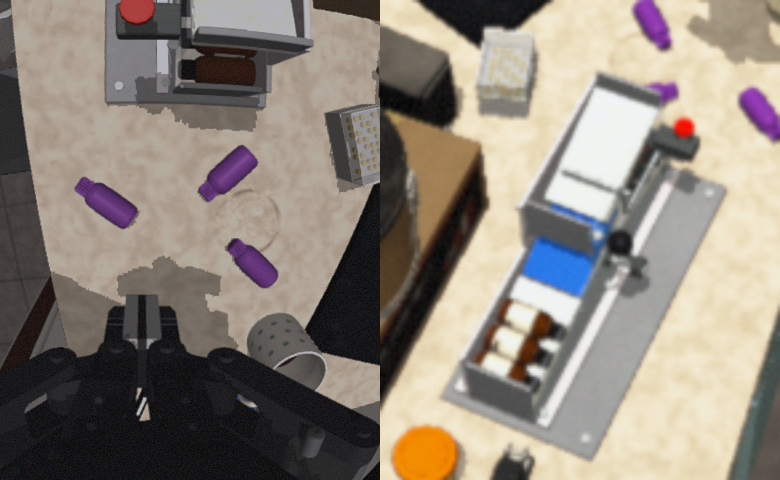

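The three bottles lie in the left lane (crop 110–215,155) and the knob stands at the left stop (252,328). The key is back up at its original pixel (627,369). The bystanders are where they were, and the tool is clear with about zero force.

```bash
python3 -c "
import pickle
from h import *
d=pickle.load(open('d7.pkl','rb'));print('key z',unp(d['top'],(332.5,273.9)))
from cell import robot
print(robot.close_job())"
```

```text
key z [0.46274933 0.00533525 0.1728838 ]
the job is handed in; nothing more can be done
None
```

The job is done and handed in at about 9 s. I pushed the black knob left with the shut fingers until the gate fell to its left stop. I then pressed the red key down to its stop, held it until all three bottles had rolled into the left-hand lane, let it go and backed the arm away.

- **Gate:** the knob measured (0.477, 0.174) after the push, right where the left stop should be, and it was still tipped left in the last pictures.
- **Bottles:** the last pictures show all three side by side in the left-hand lane and the feed ramp empty. I judged this by eye and did not measure their centres.
- **Key:** it is back up, with its top at 0.173 m by depth (0.172 m before the press). The wrist force on the bottom stop was 12–14 N upward, with about 6 N sideways that I put down to friction and did not look into.
- **Surroundings:** the cup, stapler, mug and purple bottles look unmoved. At the end the tool was free of contact, with about zero force.

One measurement disagreed: my first top-and-side triangulation put the key's height about 10 mm low. I used the depth and wrist-camera readings instead, which matched the stated heights.

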